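# Cap the sample tub with the passed lid

## Task

Take the green-tagged lid (passed) from its slanted stand, put it on the open white sample tub and press it down with the gripper until it sits fully home and level all round, leaving the tub upright about where it stands. Lay the red-tagged lid (rejected) flat, right way up, inside the red reject nest. Do not shift or tip the bottles, the jar or the tube rack.

Things in the scene. Friction and masses are not known exactly. Their poses are not given: they have to be found in the camera images.
- lid_green: White lid with green tags on top: passed. Origin: centre of its open underside at the skirt's lower edge; z out of its top, y along its long side and ridge. Skirt inside 81 (x) by 109 (y), flared foot about 96 x 124 outside; plate z 18 to 22; grip ridge 14 (x) by 64 (y), z 22 to 46 mm. 110 g. Starts on a stand tilted 35 deg, top facing up and to the robot, ridge level. Same turned half round.
- lid_green_grip (a point): Centre of the green-tagged lid's grip ridge, 36 mm above the lid's origin.
- lid_red: The same lid with red tag patches: the rejected lid. Same frame and sizes. Starts on the other stand.
- lid_red_grip (a point): Centre of the red-tagged lid's grip ridge, 36 mm above the lid's origin.
- tub: Open white tub of vials, loose, 0.7 kg, outside 76 (x) by 104 (y) by 70 mm. Origin: centre of underside, y along long side. Orange sprung catches on its long sides hold a lid just laid on it about 8 mm proud; push it down with about 10 to 15 N. Lid fits over the outside, long sides together, either way round, 2.5 mm clearance a side. Fully home its origin is 52 mm above the tub's (plate on rim).
- tub_rim (a point): Centre of the tub's mouth, at rim height (70 mm above its underside).
- nest: Red open reject nest, fixed to the bench, outside 134 (x) by 162 (y) by 24 (z) mm, wall 6 mm, inside 122 by 150 mm. Origin: centre of its underside, y along its long side. The lid lies flat on its floor with its long side along the nest's.
- nest_in (a point): Centre of the reject nest's inner floor; a lid lying in it has its origin here.
- stand_a: Slanted grey metal lid stand, fixed; base 115 (x) by 130 (y) mm. Origin: centre of underside. Upper surface 112 mm along the slope by 136 mm, sloping 35 degrees down to its -x (robot) side, centre 85 mm up, highest point 118 mm; lip at the low end 12 mm above the surface. Carries the green-tagged lid; the two stands swap places.
- stand_b: The same stand, carrying the red-tagged lid.
- amber_bottle: Bystander: amber glass reagent bottle, 60 mm across, 145 mm high. Origin: centre of its underside.
- white_bottle: Bystander: white plastic bottle with yellow cap, 62 mm across, 140 mm high. Origin: centre of its underside.
- tube_rack: Bystander: yellow rack of blue-capped tubes, 55 (x) by 100 (y) by 54 (z) mm. Origin: centre of its underside.
- jar: Bystander: small glass jar with black lid, 50 mm across, 85 mm high. Origin: centre of its underside.
Mind the look-alikes: they are no part of the job. Leave any pink look-alike of the lid_green alone. What is shaped like the tub but purple is not meant.

How it is judged:
On the way:
1. the green-tagged lid is home on the tub while the gripper bears on it (z of lid_green in the frame of tub below 0.0545 m and distance between lid_green_grip and tub_rim below 0.022 m and angle between the z axis of lid_green and the z axis of tub, either way round below 0.04 rad and contact force between the fingers and lid_green above 2 N), for 0.05 s.
At the end, for the whole second after the job is handed in: Green lid home on the tub (within 2 mm of fully down, 5 mm of centred, 0.03 rad of level with it), tub upright within 50 mm of its start; red lid flat and right way up on the nest floor (within 20 mm of its centre each way, 6 mm of the floor, 0.06 rad of level); all at rest (z of lid_green in the frame of tub between 0.049 and 0.054 m and x of lid_green in the frame of tub between -0.005 and 0.005 m and y of lid_green in the frame of tub between -0.005 and 0.005 m and angle between the z axis of lid_green and the z axis of tub, either way round below 0.03 rad and angle between lid_green's own z axis and vertical below 0.05 rad and angle between tub's own z axis and vertical below 0.04 rad and distance of tub from where it was at the start of the episode below 0.05 m and x of lid_red in the frame of nest_in between -0.02 and 0.02 m and y of lid_red in the frame of nest_in between -0.02 and 0.02 m and z of lid_red in the frame of nest_in below 0.006 m and angle between lid_red's own z axis and vertical below 0.06 rad and linear speed of each of lid_green, lid_red, tub below 0.02 m/s); the robot touches nothing.
It fails at once if a bottle, the jar or the tube rack is shifted by more than 20 mm or tipped (distance of any of amber_bottle, white_bottle, tube_rack, jar from where it was at the start of the episode above 0.02 m or angle between any of amber_bottle, white_bottle, tube_rack, jar's own z axis and vertical above 0.3 rad).
It also fails if it takes over 61 s, if anything falls off the work surface, if the arm or the gripper's body presses on something with over 40 N, if the wrist force passes 120 N, or if a joint passes its speed limit or range.

## Robot

A 6-joint arm with a two-finger parallel gripper is mounted at the origin on the work surface. World frame = base frame: x ahead of the robot, y to its left, z up, the work surface at z = 0. Lengths are in m, angles in rad, forces in N, time in s.
With the tool pointing down it reaches from about 0.3 to 0.825 m from the base axis. Payload 5.4 kg.
Tool frame: the origin (TCP) lies between the finger pads; the fingertips stand 17 mm ahead of it and the grasp point (between the pads) lies 2 mm behind it; z points along the fingers, y is the line along which they close (so a half turn about z gives the same grasp; the last joint's range is limited). The gripper opens to 92 mm and grips with 3 to 60 N. Pads are 20 mm wide; open, the fingers measure 128 mm over their backs; the gripper's body (75 mm by 189 mm) begins 69 mm behind the grasp point.
Start: joints at [-1.325, 0.158, 1.597, -0, 1.386, -0.21], TCP at [0.253, -0.516, 0.2] pointing down, gripper open.
Joint ranges: [-2.91, 2.91], [-0.94, 2.29], [0.18, 2.7], [-1.29, 4.43], [0.17, 2.64], [-3, 3]. Speed limits (rad/s): [2.57, 2.57, 3.14, 3.14, 3.14, 3.14].

## Interface

Orientations are given as a rotation vector (axis times angle).
In Python, from workcell import bot gives the robot as it stands. The module is installed in compiled form; this text tells all that it offers.
- The arm moves only by the shell command python3 -m crank 'ROWS' [OPENING]. ROWS is JSON, a list of rows, each a list of 4 numbers: the shift along the tool's x, y, z in m, then the turn about the tool's z in rad. In form: [[tx, ty, tz, roll], ...]. A call has 1 to 5 rows; each row shifts and turns the commanded pose from where the row before left it, along the tool's axes as they then stand; what a row does not reach is not made up. A row lasts 1/8 s, in which the tool goes at most 62.5 mm and 10.7 degrees, less where a joint would pass 70% of its speed; a pose out of reach is approached as far as the arm can. A call with a gripper value outside its range is refused whole. OPENING is the finger opening in m, from 0 to 0.0919, set as the call begins (- or left out, the last holds). The fingers move at their own pace and stop on an object; the grip force is fixed at half the most. Time passes only in rows, so rows that do not move let the fingers close. It gives the time, the measured TCP pose, the force, the opening and the grip force at its end, in the units of the state.
- bot.observe(): the state, without advancing time (a new reading comes with each control period).
- bot.get_image(name): name is "scene" or "top"; returns the picture (400x640x3 uint8, blue, green, red); there is no depth.
- bot.camera_model(name): a dict with "K" (3x3 intrinsics, pixels), "origin" and "attitude" of the camera in the world. Camera axes: x right, y down, z forward; pixel columns grow to the right and rows downward; lengths in m; the calibration is good to about 2 mm. A picture is of the moment at which its call begins. camera_model takes no time and is no camera call.
- bot.hand_in(): hands the job in; it is judged then, once.
Trained networks look in the newest picture that a camera, given by its name, has taken for a name from the list of things; names that differ only in an ending like _2 or _b are one class to them, and where a whole thing is asked for, a point or a joint stands for the part that bears it (a point fixed in the world has none). Each returns a list of dicts, best first, with "score" (0 to 1); they miss things now and then, are a little off and sometimes report something else, mostly with a low value. They report only what shows in the picture. A call takes as long as a camera call. They do not tell look-alikes from the thing itself.
- bot.look_for(thing, camera): "pixel" ([column, row] in pixels, amid what is visible of it).
- bot.tip_of(thing, camera): "pixel" ([column, row] in pixels: a listed point, or the origin of a listed thing).
The state is a dict: "t": time; "qpos": joint angles; "dq": joint speeds; "joint_torque": joint torques, N m; "ee_pos": TCP position; "orientation": TCP orientation; "wrist_force": force on the tool from outside, world axes, zero at the start; "wrist_torque": the same for the moment, N m; "grip_width": finger opening in m; "gripper_force": force on a finger pad.
Only numpy, scipy, OpenCV 4.12 (cv2) and the standard library are available. Lean on these libraries where they do the work, as an engineer would, in place of code of your own. Each camera call takes 0.05 s, during which the arm holds its last target. There are 200 camera calls.

## Working session

There is one attempt and no reset: what is moved stays moved. The work goes in short steps, Python scripts to look and compute and a shell command to move; the robot and the scene stay as the last step left them, time stands still between calls to the robot, and variables do not carry over. Pictures are saved under pics/ and viewed, at most 10 in all, crops included, and the job is handed in when it is done.

```bash
mkdir -p pics
python3 - <<'E'
from workcell import bot
import cv2,numpy as np
for n in("scene","top"):
    im=bot.get_image(n);cv2.imwrite(f"pics/{n}0.png",im)
    c=bot.camera_model(n);print(n,np.round(c["K"],1).tolist(),c["origin"],c["attitude"])
    for t in("lid_green_grip","lid_red_grip","tub_rim","nest_in","tub","nest","lid_green","lid_red","stand_a"):
        print(t,[(np.round(d["pixel"],1).tolist(),round(d["score"],2)) for d in bot.tip_of(t,n)][:4])
s=bot.observe();print(s)
E
```

```text
scene [[381.0, 0.0, 317.4], [0.0, 381.0, 202.0], [0.0, 0.0, 1.0]] [1.02107783 0.55981543 0.94419383] [-0.92654584 -2.60515004  0.93358433]
lid_green_grip [([254.3, 271.3], 0.82), ([274.1, 184.5], 0.72), ([328.1, 231.5], 0.62), ([366.1, 206.7], 0.39)]
lid_red_grip [([281.4, 175.6], 0.75)]
tub_rim [([408.7, 248.9], 0.97), ([462.0, 230.6], 0.71)]
nest_in [([284.5, 146.9], 0.67)]
tub [([400.1, 259.0], 0.93), ([453.9, 241.7], 0.63), ([272.4, 181.5], 0.49), ([288.6, 153.0], 0.23)]
nest [([285.1, 154.4], 0.96)]
lid_green [([322.4, 238.5], 0.69), ([252.2, 263.8], 0.55), ([249.3, 179.8], 0.37)]
lid_red [([275.3, 185.3], 0.81), ([367.1, 209.6], 0.51)]
stand_a [([278.6, 200.4], 0.88), ([320.4, 255.0], 0.62)]
top [[364.6, 0.0, 321.9], [0.0, 364.6, 201.5], [0.0, 0.0, 1.0]] [ 0.43853762 -0.01076468  1.00868152] [-2.14042526  2.13046604 -0.10296523]
lid_green_grip [([318.9, 113.0], 0.95), ([285.0, 172.1], 0.71)]
lid_red_grip [([386.7, 180.4], 0.57), ([225.7, 234.8], 0.19)]
tub_rim [([222.2, 234.2], 0.83), ([203.5, 296.2], 0.7)]
nest_in [([440.3, 234.4], 0.73)]
tub [([231.8, 235.0], 0.86), ([215.2, 
[... 201 characters left out ...]
 174.8], 0.64)]
{'t': 1.0, 'qpos': array([-1.32509761e+00,  1.58377847e-01,  1.59697346e+00, -3.52312489e-05,
        1.38619875e+00, -2.10086998e-01]), 'dq': array([ 0.00217112,  0.00087478, -0.00126949, -0.00091835, -0.00153778,
        0.00015873]), 'joint_torque': array([-6.24479235e-04, -3.85576880e+01, -3.22374451e+01,  7.00249965e-02,
        3.06043227e-02, -9.18574443e-06]), 'ee_pos': array([ 0.25307259, -0.51630862,  0.20022692]), 'orientation': array([ 3.06032118e+00,  7.09765602e-01, -5.32003642e-05]), 'wrist_force': array([0.07458705, 0.69684639, 0.24889224]), 'wrist_torque': array([ 0.00245103, -0.02109194, -0.00785021]), 'gripper_force': 0.0, 'grip_width': 0.09203456100723506}
```

View pics/scene0.png

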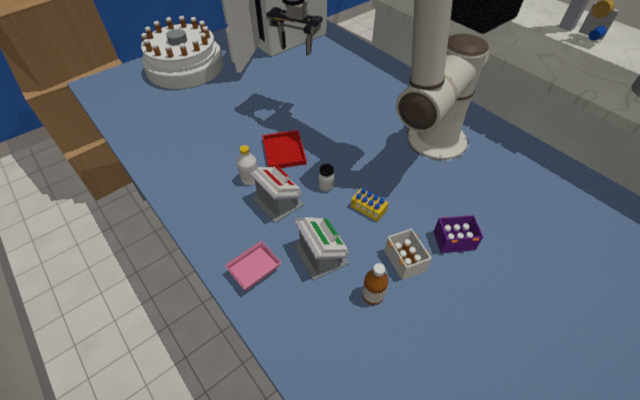

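View pics/top0.png

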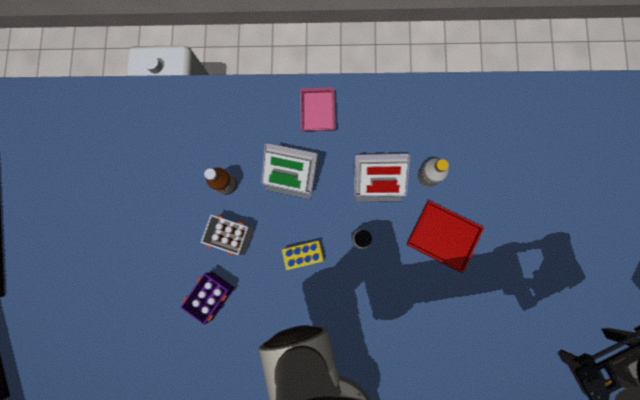

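The top view shows the green lid at about (288,172), the red lid at (384,180), the tub at (226,235) and the nest at (445,236). The purple tub at (207,297) and the pink tray at (318,110) are the look-alikes. I'll take zoomed crops to measure corners.

```bash
cat > h.py <<'E'
import numpy as np,cv2
from workcell import bot
from scipy.spatial.transform import Rotation as R
def cam(n):
    c=bot.camera_model(n);a=np.array(c["attitude"],float)
    M=R.from_rotvec(a).as_matrix() if a.size==3 else a
    return np.array(c["K"]),M,np.array(c["origin"])
def proj(n,p):
    K,M,o=cam(n);q=K@(M.T@(np.array(p)-o));return q[:2]/q[2]
def ray(n,px):
    K,M,o=cam(n);d=M@np.linalg.solve(K,[px[0],px[1],1]);return o,d/np.linalg.norm(d)
def atz(n,px,z):
    o,d=ray(n,px);return o+d*(z-o[2])/d[2]
def tri(pt,ps):
    A=np.zeros((3,3));b=np.zeros(3);P=[]
    for n,p in(("top",pt),("scene",ps)):
        o,d=ray(n,p);Q=np.eye(3)-np.outer(d,d);A+=Q;b+=Q@o;P.append((o,Q))
    x=np.linalg.solve(A,b);return x,max(np.linalg.norm(Q@(x-o)) for o,Q in P)
def crop(im,x,y,w,h,k):
    c=cv2.resize(im[y:y+h,x:x+w],None,fx=k,fy=k,interpolation=cv2.INTER_CUBIC)
    for i in range(0,w,10):cv2.putText(c,str(x+i),(i*k,8),0,.3,(0,255,255),1);cv2.line(c,(i*k,8),(i*k,12),(0,255,255),1)
    for i in range(10,h,10):cv2.putText(c,str(y+i),(0,i*k+3),0,.3,(0,255,255),1)
    return c
E
python3 - <<'E'
from h import *
t=cv2.imread("pics/top0.png");s=cv2.imread("pics/scene0.png")
A=np.vstack([np.hstack([crop(t,196,208,64,48,6),crop(s,378,222,64,48,6)]),np.hstack([crop(t,256,138,64,64,6)[:,:384],crop(s,290,208,64,64,6)])])
A=A[:600];cv2.imwrite("pics/c1.png",A);print(A.shape)
print(np.round(tri((318.9,113),(254.3,271.3)),3) if 0 else "")
for n,a,b in(("green",(285,172.1),(328.1,231.5)),("red",(386.7,180.4),(281.4,175.6)),("tubrim",(222.2,234.2),(408.7,248.9)),("nest",(440.3,234.4),(284.5,146.9))):print(n,*tri(a,b))
E
```

```text
(600, 768, 3)

green [0.63272312 0.11912602 0.10458139] 0.0026984768173659314
red [ 0.60928917 -0.13509325  0.09986387] 0.006657441383847377
tubrim [0.47905696 0.28303791 0.06463278] 0.0012816454273502354
nest [ 0.48291253 -0.28838108  0.03313182] 0.0010234684097225031
```

View pics/c1.png

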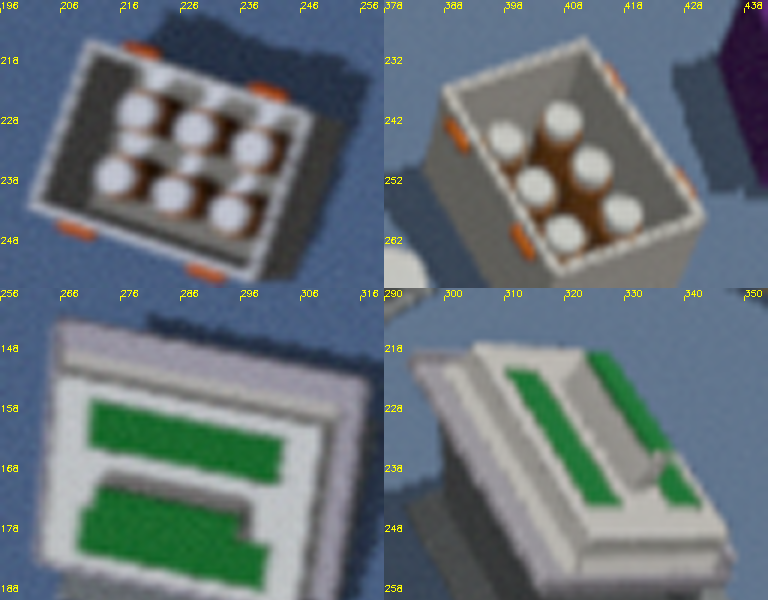

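Run:
```python
from h import *
from scipy.optimize import least_squares
T=[(210.7,214.7),(248,227.5),(238,254.3),(201,242.2)];S=[(387.8,236.7),(411.5,228.7),(431.3,257.8),(407.3,267.3)]
c=np.array([(38,52),(38,-52),(-38,-52),(-38,52)])/1000 # top TL,TR,BR,BL -> (+x,+y)...
def pts(p):
    r=np.array([[np.cos(p[3]),-np.sin(p[3])],[np.sin(p[3]),np.cos(p[3])]])
    return np.c_[c@r.T+p[:2],np.full(4,p[2])]
for sh in range(4):
    SS=np.roll(S,sh,axis=0)
    f=lambda p:np.concatenate([np.concatenate([proj("top",q)-t,proj("scene",q)-s]) for q,t,s in zip(pts(p),T,SS)])
    o=least_squares(f,[.47,.28,.07,0]);print(sh,np.round(o.x,4),round(np.sqrt(np.mean(o.fun**2)),2))
a,e=tri((273.2,171.2),(336,235));b,e2=tri((296.3,175.3),(324.3,218.7));print("ridge",a,e,b,e2,np.linalg.norm(a-b),np.degrees(np.arctan2(*(b-a)[:2])))
t=cv2.imread("pics/top0.png");s=cv2.imread("pics/scene0.png")
A=np.vstack([np.hstack([crop(t,348,142,66,60,6),crop(s,242,154,66,60,6)]),np.hstack([crop(t,400,194,99,80,4)[:240],crop(s,244,120,99,80,4)[:240]])])[:600]
cv2.imwrite("pics/c2.png",A);print(A.shape)
for n in("amber_bottle","white_bottle","tube_rack","jar"):
    d=bot.tip_of(n,"top");print(n,[(np.round(atz("top",q["pixel"],0),3).tolist(),round(q["score"],2)) for q in d[:2]])
```

```text
0 [ 0.4752  0.2782  0.0609 -0.9661] 12.44
1 [ 0.4763  0.2789  0.0654 -0.3045] 0.48
2 [0.4744 0.2789 0.0585 0.3374] 13.26
3 [ 0.4716  0.2764  0.0524 -0.7829] 21.78
ridge [0.63126082 0.14752568 0.11896019] 0.003676048740527438 [0.62101628 0.08858339 0.12037111] 0.002875308035664941 0.059842589141905496 -170.14013129224094
(600, 792, 3)
amber_bottle [([0.626, 0.299, 0.0], 0.92), ([0.481, 0.3, 0.0], 0.22)]
white_bottle [([0.649, -0.273, 0.0], 0.97)]
tube_rack [([0.652, 0.131, 0.0], 0.58), ([0.427, 0.06, 0.0], 0.56)]
jar [([0.473, -0.084, 0.0], 0.5), ([0.429, 0.067, 0.0], 0.32)]
```

View pics/c2.png

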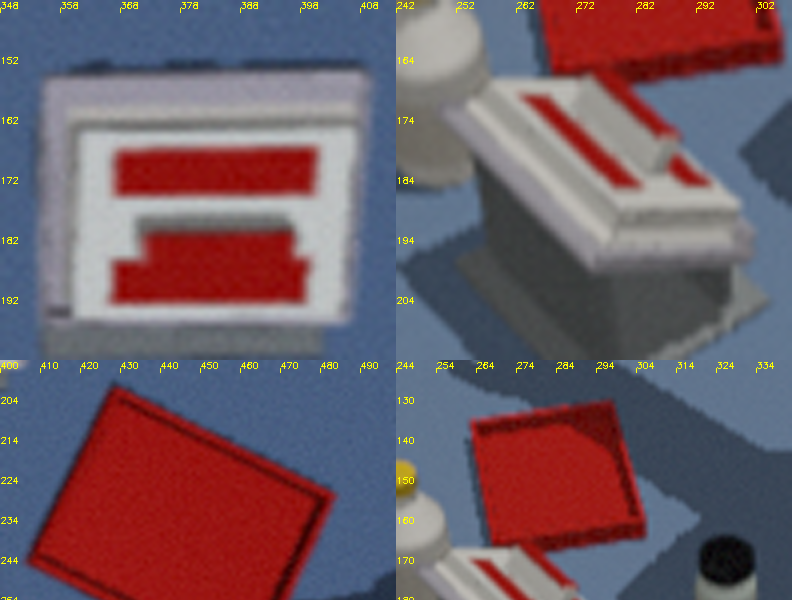

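The red ridge shows in the top view from (371,181) to (397,181), and in the scene view from (288,177) to (274,166). The nest's corners are at (428,200), (483,228) and (407,244) in the top view. Next I'll compute grasp targets in tool axes.

```bash
cat >> h.py <<'E'
def go(x,y,z,phi): # tool y axis heading phi (deg, mod 180)
    s=bot.observe();M=R.from_rotvec(s["orientation"]).as_matrix()
    d=M.T@(np.array([x,y,z])-s["ee_pos"])
    cur=np.degrees(np.arctan2(M[1,1],M[0,1]));r=-((phi-cur+90)%180-90)
    print("t",round(s["t"],2),"pos",np.round(s["ee_pos"],4),"tilt",np.round(M[:,2],3),"cur phi",round(cur,1),"q",np.round(s["qpos"],2),"F",np.round(s["wrist_force"],1),"w",round(s["grip_width"],4))
    print("shift in tool axes",np.round(d,4),"roll rad",round(np.radians(r),4),"deg",round(r,1))
E
python3 - <<'E'
from h import *
from scipy.optimize import least_squares
a,e=tri((371.3,180.7),(288,176.8));b,e2=tri((396.8,180.7),(274.3,166.5));v=a-b
print("red ridge edge",a,e,b,e2,"len",np.linalg.norm(v),"yaw",np.degrees(np.arctan2(-v[0],v[1])))
for p in((428.2,200.5),(483.5,227.8),(407,244.5)):print("nest",atz("top",p,.024))
ps=[atz("top",p,.024)[:2] for p in((428.2,200.5),(483.5,227.8),(407,244.5))]
print("nest c",(ps[1]+ps[2])/2,np.linalg.norm(ps[0]-ps[1]),np.linalg.norm(ps[0]-ps[2]),"yaw",np.degrees(np.arctan2(-(ps[0]-ps[1])[0],(ps[0]-ps[1])[1])))
for p in((263,135),(298,130.5),(306,161.3)):print("nest s",atz("scene",p,.024))
m=(a+b)/2;go(m[0]-.001,m[1],.25,90)
E
```

```text
red ridge edge [ 0.60656706 -0.0967056   0.1230978 ] 0.003176357181656853 [ 0.60910982 -0.16133379  0.11668477] 0.0013788924648204595 len 0.06499534501618959 yaw 2.253108687613828
nest [ 0.57364011 -0.26115293  0.024     ]
nest [ 0.50071444 -0.40438676  0.024     ]
nest [ 0.45530967 -0.20159341  0.024     ]
nest c [ 0.47801206 -0.30299008] 0.16072984477245733 0.13247425113164832 yaw -26.982336831874708
nest s [ 0.5013926  -0.39929471  0.024     ]
nest s [ 0.38719078 -0.33830561  0.024     ]
nest s [ 0.46365844 -0.19247491  0.024     ]
t 1.2 pos [ 0.2531 -0.5163  0.2002] tilt [-0. -0. -1.] cur phi -63.9 q [-1.33  0.16  1.6  -0.    1.39 -0.21] F [0.3 0.1 0.8] w 0.0919
shift in tool axes [ 0.4881 -0.192  -0.0498] roll rad 0.4558 deg 26.1
```

```bash
python3 -m crank '[[0.0488,-0.0192,-0.01,0],[0.0488,-0.0192,-0.01,0],[0.0488,-0.0192,-0.01,0],[0.0488,-0.0192,-0.01,0],[0.0488,-0.0192,-0.01,0]]' 0.0919; python3 -m crank '[[0.0488,-0.0192,0,0],[0.0488,-0.0192,0,0],[0.0488,-0.0192,0,0],[0.0488,-0.0192,0,0],[0.0488,-0.0192,0,0]]'; python3 -m crank '[[0,0,0,0.152],[0,0,0,0.152],[0,0,0,0.152],[0,0,0,0]]'; python3 -c "
from h import *
for z in (.12,):print(atz('top',(371.3,180.7),z),atz('top',(396.8,180.7),z))
go(.608,-.129,.118,91.5)"
```

```text
t: 1.82
ee_pos: [0.4309, -0.3214, 0.2507]
orientation: [3.06, 0.709, 0.0]
wrist_force: [1.1, 0.1, 0.3]
grip_width: 0.0921
gripper_force: 0.0
t: 2.45
ee_pos: [0.6078, -0.1277, 0.2503]
orientation: [3.06, 0.71, 0.0]
wrist_force: [0.4, -1.7, 0.4]
grip_width: 0.0923
gripper_force: 0.0
t: 2.95
ee_pos: [0.6067, -0.129, 0.2501]
orientation: [-3.142, -0.002, 0.0]
wrist_force: [-0.5, -0.4, 0.2]
grip_width: 0.0915
gripper_force: 0.0
[ 0.60948167 -0.0992822   0.12      ] [ 0.60948846 -0.16176707  0.12      ]
t 2.95 pos [ 0.6067 -0.129   0.2501] tilt [-0.  0. -1.] cur phi -89.9 q [-0.4   0.25  1.4   0.    1.5   1.17] F [-0.5 -0.4  0.2] w 0.0915
shift in tool axes [ 0.0013 -0.      0.1321] roll rad -0.0246 deg -1.4
```

```bash
python3 -m crank '[[0.002,0.0015,0.05,0],[0,0,0.05,0],[0,0,0.02,0],[0,0,0.008,0],[0,0,0,0]]'; python3 -m crank '[[0,0,0.003,0],[0,0,0,0]]'
python3 - <<'E'
from h import *
t=bot.get_image("top");s=bot.get_image("scene")
cv2.imwrite("pics/c3.png",np.hstack([crop(t,336,132,96,72,4),crop(s,230,120,96,100,4)[:288]]))
go(.608,-.129,.118,90)
E
```

```text
t: 3.58
ee_pos: [0.6096, -0.131, 0.1236]
orientation: [3.141, 0.001, 0.003]
wrist_force: [0.3, -0.8, -0.2]
grip_width: 0.0919
gripper_force: 0.0
t: 3.82
ee_pos: [0.6094, -0.1309, 0.1203]
orientation: [3.141, -0.0, 0.003]
wrist_force: [-0.3, -0.2, 0.1]
grip_width: 0.0917
gripper_force: 0.0
t 3.92 pos [ 0.6091 -0.1307  0.1199] tilt [ 0.001 -0.    -1.   ] cur phi -90.0 q [-0.41  0.35  1.53  0.    1.26  1.17] F [-0.  -0.4  0.2] w 0.0921
shift in tool axes [-0.0011 -0.0017  0.0019] roll rad -0.0 deg -0.0
```

View pics/c3.png

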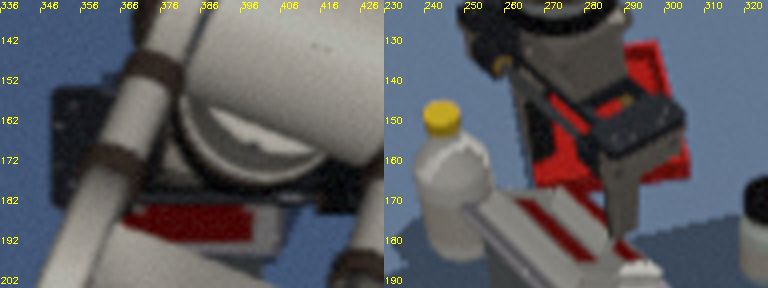

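In the scene crop the near finger stands at the ridge's end, at about (291,177), with its tip just above the plate, so the alignment looks right. Closing now.

```bash
python3 -m crank '[[0,0,0,0],[0,0,0,0],[0,0,0,0],[0,0,0,0],[0,0,0,0]]' 0.04; python3 -m crank '[[0,0,-0.006,0],[0,0,-0.02,0],[0,0,-0.04,0],[0,0,-0.03,0],[0,0,0,0]]'
python3 - <<'E'
from h import *
t=bot.get_image("top");s=bot.get_image("scene")
cv2.imwrite("pics/c4.png",crop(s,220,90,110,110,5))
go(.480,-.299,.216,90-27)
E
```

```text
t: 4.55
ee_pos: [0.6087, -0.1306, 0.1191]
orientation: [-3.142, 0.0, 0.0]
wrist_force: [-0.5, 0.3, 0.9]
grip_width: 0.0443
gripper_force: 0.0
t: 5.18
ee_pos: [0.611, -0.1315, 0.2202]
orientation: [3.138, -0.0, 0.012]
wrist_force: [-1.1, 0.0, 0.1]
grip_width: 0.0399
gripper_force: 0.0
t 5.28 pos [ 0.6088 -0.1306  0.2155] tilt [ 0.001 -0.    -1.   ] cur phi -90.0 q [-0.41  0.27  1.44 -0.    1.43  1.17] F [-0.3  0.4  0.5] w 0.0403
shift in tool axes [-0.1287  0.1684 -0.0005] roll rad 0.4711 deg 27.0
```

View pics/c4.png

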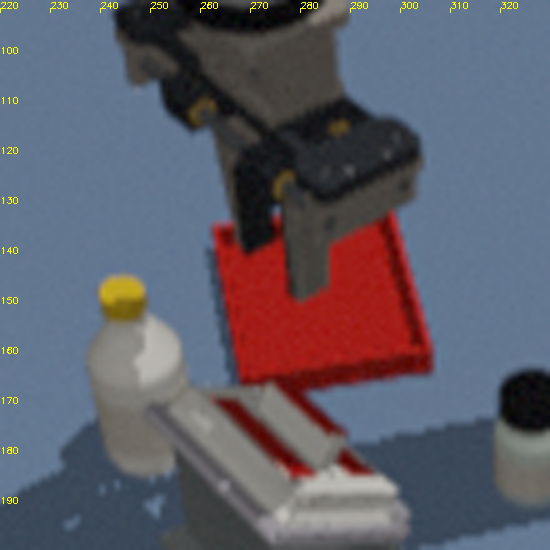

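Run:
```python
from h import *
print("tip c3 inner/outer",proj("scene",(.609,-.085,.103)),proj("scene",(.609,-.067,.103)),"obs 289.5,179.5")
print("tip now",proj("scene",(.6088,-.1105,.1985)),proj("scene",(.6088,-.0925,.1985)),"obs 280.5,150")
for d in ("lid_red_grip","lid_red"):
  for n in("top","scene"):print(d,n,[(np.round(q["pixel"],1).tolist(),round(q["score"],2)) for q in bot.tip_of(d,n)][:3])
# predicted scene px of ridge corners with lid resting, varied
ct,st=np.cos(np.radians(35)),np.sin(np.radians(35))
for O in((.63,-.13,.0804),(.62,-.13,.0804),(.63,-.13,.075)):
  f=lambda x,y,z:np.array(O)+np.array([x*ct-z*st,y,x*st+z*ct])
  print(O,[ (np.round(proj("scene",f(x,y,z)),1).tolist(),np.round(proj("top",f(x,y,z)),1).tolist()) for x,y,z in((.007,.032,.046),(.007,-.032,.046),(-.007,.032,.046))])
```

```text
tip c3 inner/outer [289.04743396 183.81414859] [292.67092944 187.32396178] obs 289.5,179.5
tip now [281.66625388 155.77869998] [285.43653882 159.25602702] obs 280.5,150
lid_red_grip top [([385.4, 184.2], 0.58), ([235.1, 234.5], 0.23)]
lid_red_grip scene [([280.4, 176.0], 0.65)]
lid_red top [([378.5, 178.4], 0.71), ([292.3, 174.9], 0.25)]
lid_red scene [([276.4, 180.7], 0.94)]
(0.63, -0.13, 0.0804) [([285.9, 177.0], [370.9, 180.6]), ([273.5, 165.0], [397.0, 180.6]), ([289.2, 177.1], [370.6, 185.8])]
(0.62, -0.13, 0.0804) [([288.7, 175.4], [370.9, 184.6]), ([276.2, 163.6], [397.1, 184.6]), ([291.9, 175.5], [370.6, 189.7])]
(0.63, -0.13, 0.075) [([286.1, 178.2], [370.6, 181.0]), ([273.7, 166.3], [396.7, 181.0]), ([289.3, 178.3], [370.4, 186.1])]
```

The fingers closed above the ridge: the fingertip shows at scene (280,150), roughly 20 mm higher than assumed. The lid hasn't moved. I'll go back down and lower in small steps, watching the force.

```bash
python3 -m crank '[[0,0,0,0],[0,0,0.04,0],[0,0,0.04,0],[0,0,0.015,0],[0,0,0,0]]' 0.0919; python3 -m crank '[[0,0,0.004,0],[0,0,0,0]]';python3 -m crank '[[0,0,0.004,0],[0,0,0,0]]';python3 -c "
from h import *
go(.6088,-.1306,.105,90)"
```

```text
t: 6.1
ee_pos: [0.6082, -0.1304, 0.1194]
orientation: [-3.141, 0.0, 0.003]
wrist_force: [0.8, -0.0, 0.2]
grip_width: 0.0878
gripper_force: 0.0
t: 6.35
ee_pos: [0.6096, -0.1309, 0.1175]
orientation: [3.141, -0.0, 0.003]
wrist_force: [-0.4, -0.0, -0.4]
grip_width: 0.0919
gripper_force: 0.0
t: 6.6
ee_pos: [0.6086, -0.1305, 0.1121]
orientation: [-3.141, 0.0, 0.0]
wrist_force: [-0.3, -0.5, -0.2]
grip_width: 0.0919
gripper_force: 0.0
t 6.6 pos [ 0.6086 -0.1305  0.1121] tilt [-0.  0. -1.] cur phi -90.0 q [-0.41  0.36  1.54 -0.    1.25  1.17] F [-0.3 -0.5 -0.2] w 0.0919
shift in tool axes [0.0002 0.0001 0.0071] roll rad -0.0002 deg -0.0
```

```bash
for i in 1; do :; done; python3 -m crank '[[0,0,0.003,0],[0,0,0,0]]'|grep -E "pos|wrist"; python3 -m crank '[[0,0,0.003,0],[0,0,0,0]]'|grep -E "pos|wrist"
python3 - <<'E'
from h import *
s=bot.get_image("scene")
cv2.imwrite("pics/c5.png",crop(s,245,130,80,75,6))
E
```

```text
ee_pos: [0.6085, -0.1305, 0.1088]
wrist_force: [0.7, 0.0, 0.4]
ee_pos: [0.6085, -0.1305, 0.1058]
wrist_force: [-0.7, 0.1, -0.5]
```

View pics/c5.png

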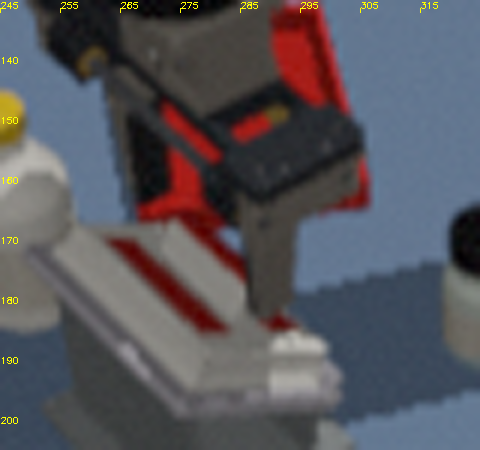

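The near fingertip is now at (289,182), low beside the ridge's end, and there is no contact force yet. Closing.

```bash
python3 -m crank '[[0,0,0,0],[0,0,0,0],[0,0,0,0],[0,0,0,0]]' 0.05
```

```text
t: 7.65
ee_pos: [0.6088, -0.1305, 0.1063]
orientation: [-3.141, 0.0, -0.0]
wrist_force: [-0.6, 0.5, 0.1]
grip_width: 0.0607
gripper_force: 30.0
```

```bash
python3 -m crank '[[0,0,-0.004,0],[0,0,-0.02,0],[0,0,-0.03,0],[0,0,-0.04,0],[0,0,-0.01,0]]'
python3 - <<'E'
from h import *
s=bot.get_image("scene")
cv2.imwrite("pics/c6.png",crop(s,215,90,110,110,5))
go(.480,-.299,.21,90-27)
E
```

```text
t: 8.28
ee_pos: [0.6108, -0.1315, 0.215]
orientation: [3.139, -0.0, 0.011]
wrist_force: [0.5, -0.5, -0.4]
grip_width: 0.0614
gripper_force: 30.0
t 8.32 pos [ 0.6104 -0.1313  0.2143] tilt [ 0.006 -0.002 -1.   ] cur phi -90.0 q [-0.41  0.27  1.44 -0.    1.43  1.17] F [ 0.1 -0.6 -0.6] w 0.0609
shift in tool axes [-0.1304  0.1677  0.004 ] roll rad 0.4711 deg 27.0
```

View pics/c6.png

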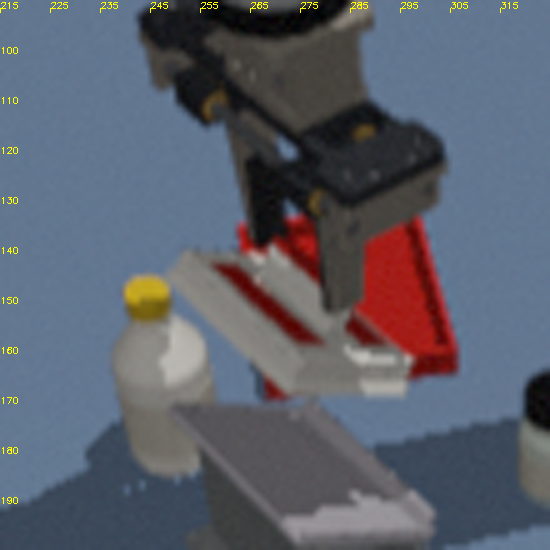

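The lid is held at its tilt on the ridge's ends. The stand is empty at (275,180). Carrying it to the nest.

```bash
python3 -m crank '[[-0.0335,0.0415,0,0],[-0.0335,0.0415,0,0],[-0.0335,0.0415,0,0],[-0.0335,0.0415,0,0],[0,0,0,0.157]]'; python3 -m crank '[[0,0,0,0.157],[0,0,0,0.157],[0,0,0.03,0],[0,0,0.04,0],[0,0,0,0]]'; python3 -c "
from h import *
go(.4765,-.297,.07,63)"
```

```text
t: 8.95
ee_pos: [0.4719, -0.2987, 0.2085]
orientation: [-3.13, 0.26, 0.004]
wrist_force: [0.4, 0.3, -0.9]
grip_width: 0.0606
gripper_force: 30.0
t: 9.57
ee_pos: [0.4718, -0.2938, 0.1355]
orientation: [-3.05, 0.732, 0.014]
wrist_force: [0.1, -1.1, -1.3]
grip_width: 0.0605
gripper_force: 30.0
t 9.57 pos [ 0.4718 -0.2938  0.1355] tilt [-0.007  0.007 -1.   ] cur phi -117.0 q [-0.77  0.18  1.71 -0.    1.27  1.27] F [ 0.1 -1.1 -1.3] w 0.0605
shift in tool axes [0.0062 0.0009 0.0654] roll rad -0.0 deg -0.0
```

```bash
python3 -m crank '[[0.003,0,0.035,0],[0.001,0,0.025,0],[0,0,0.005,0],[0,0,0,0]]'|grep -E "pos|wrist"; python3 -m crank '[[0,0,0.004,0],[0,0,0.004,0],[0,0,0,0]]'|grep -E "pos|wrist"; python3 -m crank '[[0,0,0.004,0],[0,0,0.004,0],[0,0,0,0]]'|grep -E "pos|wrist"
```

```text
ee_pos: [0.4788, -0.2989, 0.0764]
wrist_force: [0.0, 0.4, -1.6]
ee_pos: [0.4782, -0.2983, 0.0671]
wrist_force: [-0.3, 0.1, -1.3]
ee_pos: [0.4779, -0.2981, 0.0586]
wrist_force: [0.0, 0.9, -1.5]
```

```bash
python3 -m crank '[[0,0,0.004,0],[0,0,0.004,0],[0,0,0,0]]'
```

```text
t: 11.2
ee_pos: [0.4804, -0.2996, 0.053]
orientation: [3.053, -0.733, 0.008]
wrist_force: [2.9, 0.7, 5.3]
grip_width: 0.0611
gripper_force: 30.0
```

Contact is felt. I'll continue slowly to turn the lid flat.

```bash
python3 -m crank '[[0,0,0.003,0],[0,0,0.003,0],[0,0,0,0]]'|grep -E "pos|wrist"; python3 -m crank '[[0,0,0.003,0],[0,0,0.003,0],[0,0,0,0]]'|grep -E "pos|wrist|width"
```

```text
ee_pos: [0.4847, -0.3018, 0.0509]
wrist_force: [8.5, 1.8, 16.3]
ee_pos: [0.4889, -0.3041, 0.0485]
wrist_force: [14.5, 1.9, 25.2]
grip_width: 0.0616
```

```bash
python3 -m crank '[[0,0,-0.006,0],[0,0,0,0],[0,0,0,0]]' 0.0919; python3 -m crank '[[0,0,-0.02,0],[0,0,-0.06,0],[0,0,-0.06,0],[0,0,-0.03,0],[0,0,0,0]]'
python3 - <<'E'
from h import *
go(.624,.118,.24,80)
E
```

```text
t: 12.32
ee_pos: [0.4773, -0.2977, 0.044]
orientation: [-3.054, 0.733, 0.004]
wrist_force: [0.2, 0.3, -0.4]
grip_width: 0.0894
gripper_force: 0.0
t: 12.95
ee_pos: [0.4791, -0.2994, 0.2172]
orientation: [3.053, -0.733, 0.006]
wrist_force: [-0.2, 0.9, -1.5]
grip_width: 0.092
gripper_force: 0.0
t 12.95 pos [ 0.4791 -0.2994  0.2172] tilt [ 0.003 -0.003 -1.   ] cur phi -117.0 q [-0.77  0.12  1.61 -0.    1.41  1.27] F [-0.2  0.9 -1.5] w 0.092
shift in tool axes [-0.0604 -0.4377 -0.0236] roll rad -0.2969 deg -17.0
```

```bash
python3 -m crank '[[-0.0075,-0.0547,-0.005,0],[-0.0075,-0.0547,-0.005,0],[-0.0075,-0.0547,-0.005,0],[-0.0075,-0.0547,-0.005,0],[-0.0075,-0.0547,0,0]]'|grep pos; python3 -m crank '[[-0.0075,-0.0547,0,0],[-0.0075,-0.0547,0,0],[-0.0075,-0.0547,0,0],[0,0,0,-0.148],[0,0,0,-0.149]]'|grep pos
python3 - <<'E'
from h import *
s=bot.get_image("scene");t=bot.get_image("top")
cv2.imwrite("pics/c7.png",np.hstack([crop(s,230,110,96,96,4),crop(t,395,185,96,96,4)]))
print([atz("top",p,.12) for p in((273.2,171.2),(296.3,175.3))])
go(.6255,.118,.125,80.1)
E
```

```text
ee_pos: [0.5682, -0.0358, 0.2325]
ee_pos: [0.622, 0.1196, 0.2313]
[array([0.63360724, 0.14471796, 0.12      ]), array([0.62313692, 0.08659182, 0.12      ])]
t 14.3 pos [0.6221 0.1189 0.2317] tilt [-0.005 -0.    -1.   ] cur phi -100.0 q [-0.    0.29  1.38 -0.    1.48  1.74] F [-0.1  0.2 -0.1] w 0.0919
shift in tool axes [0.0041 0.0002 0.1067] roll rad -0.0009 deg -0.1
```

View pics/c7.png

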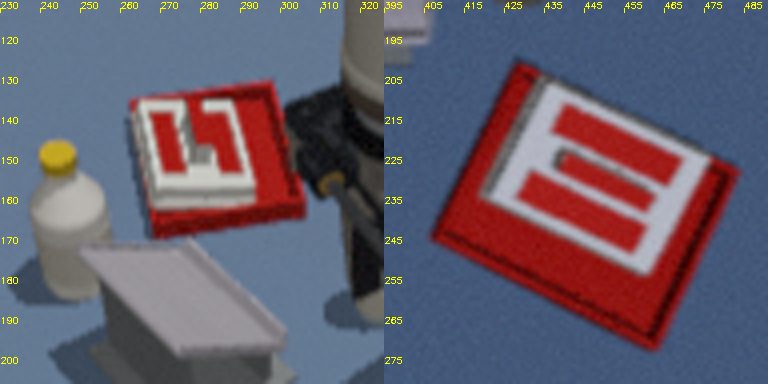

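The red lid lies toward the nest's +x wall: its plate corners are about (435,205), (476,224), (461,254) and (419,234) in the top view. I'll fit its pose to see whether it lies flat.

Run:
```python
from h import *
from scipy.optimize import least_squares
T=395+np.array([(545,80),(708,155),(648,275),(480,198)],float)*0
T=np.array([(545,80),(708,155),(648,275),(480,198)],float);T=(T-[384,0])/4+[395,185]
S=np.array([(137,103),(238,98),(254,185),(158,190)],float)/4+[230,110]
N=(np.array([(522,62),(740,170),(656,352),(432,238)],float)-[384,0])/4+[395,185]
n=[atz("top",p,.024)[:2] for p in N];print("nest",np.mean(n,0),np.degrees(np.arctan2(-(n[0]-n[1])[0],(n[0]-n[1])[1])))
for k in range(4):
    S2=np.roll(S,k,axis=0);r=[tri(a,b) for a,b in zip(T,S2)]
    if max(e for _,e in r)<.012:
        P=np.array([p for p,_ in r]);print(k,np.round(P,3).tolist(),[round(e,4) for _,e in r],P.mean(0))
        print("long",np.linalg.norm(P[0]-P[1]),"short",np.linalg.norm(P[1]-P[2]))
```

```text
nest [ 0.47813397 -0.30435472] -27.07427315777933
1 [[0.559, -0.274, 0.039], [0.509, -0.379, 0.039], [0.43, -0.338, 0.029], [0.483, -0.234, 0.028]] [np.float64(0.0014), np.float64(0.0013), np.float64(0.0032), np.float64(0.0019)] [ 0.4952103  -0.30638554  0.03384434]
long 0.11519556742464193 short 0.08978461324644275
```

The red lid leans about 7° with its foot on the +x wall, so I'll mend that afterwards. First, grasping the green lid.

```bash
python3 -m crank '[[0.004,0,0.05,0],[0,0,0.05,0],[0,0,0.015,0],[0,0,0.004,0],[0,0,0,0]]'|grep -E "pos|wrist"; python3 -m crank '[[0,0,0.003,0],[0,0,0.002,0],[0,0,0,0]]'|grep -E "pos|wrist"; python3 -m crank '[[0,0,0.002,0],[0,0,0,0]]'|grep -E "pos|wrist"
```

```text
ee_pos: [0.6287, 0.118, 0.118]
wrist_force: [-0.3, -0.9, 0.8]
ee_pos: [0.6275, 0.1181, 0.1114]
wrist_force: [-0.0, 0.9, 0.9]
ee_pos: [0.6272, 0.1181, 0.109]
wrist_force: [-0.4, -0.8, -0.3]
```

```bash
python3 -m crank '[[0,0.0015,0.0025,0],[0,0,0,0]]'|grep -E "pos|wrist"; python3 -m crank '[[0,0,0,0],[0,0,0,0],[0,0,0,0],[0,0,0,0]]' 0.05;  python3 -m crank '[[0,0,-0.004,0],[0,0,-0.03,0],[0,0,-0.04,0],[0,0,-0.04,0],[0,0,-0.01,0]]'; python3 -c "
from h import *
go(.5,.45,.22,90)"
```

```text
ee_pos: [0.6269, 0.1165, 0.1064]
wrist_force: [0.2, -0.9, -0.1]
t: 16.3
ee_pos: [0.6273, 0.1169, 0.1069]
orientation: [-3.129, 0.273, -0.001]
wrist_force: [-0.3, 1.0, -0.1]
grip_width: 0.0603
gripper_force: 30.0
t: 16.92
ee_pos: [0.6287, 0.1165, 0.2341]
orientation: [-3.129, 0.273, -0.009]
wrist_force: [1.4, 0.0, -1.6]
grip_width: 0.0596
gripper_force: 29.9
t 16.93 pos [0.6287 0.1165 0.2341] tilt [ 0.006 -0.    -1.   ] cur phi -100.0 q [-0.01  0.3   1.36 -0.    1.47  1.74] F [ 1.4  0.  -1.6] w 0.0596
shift in tool axes [-0.1847 -0.3061  0.0133] roll rad -0.1742 deg -10.0
```

```bash
python3 -m crank '[[-0.0264,-0.0437,0,0],[-0.0264,-0.0437,0,0],[-0.0264,-0.0437,0,0],[-0.0264,-0.0437,0,0],[-0.0264,-0.0437,0,0]]'|grep -E "pos|width"; python3 -m crank '[[-0.0264,-0.0437,0,0],[-0.0264,-0.0437,0,0],[0,0,0.04,0.129],[0,0,0.06,0],[0,0,0,0]]'; python3 -m crank '[[0,0,0.04,0],[0,0,0.015,0],[0,0,0.01,0],[0,0,0,0]]'
```

```text
ee_pos: [0.5334, 0.3557, 0.2286]
grip_width: 0.0597
t: 18.18
ee_pos: [0.4931, 0.4469, 0.1226]
orientation: [3.095, -0.473, -0.019]
wrist_force: [-1.4, -1.5, -1.2]
grip_width: 0.0598
gripper_force: 29.9
t: 18.68
ee_pos: [0.4985, 0.45, 0.0663]
orientation: [-3.105, 0.475, -0.0]
wrist_force: [0.7, -0.3, -0.9]
grip_width: 0.0601
gripper_force: 29.9
```

```bash
python3 -m crank '[[0,0,0.008,0],[0,0,0.006,0],[0,0,0.005,0],[0,0,0,0]]'|grep -E "pos|wrist";  python3 -m crank '[[0,0,0,0],[0,0,-0.003,0],[0,0,0,0],[0,0,0,0]]' 0.0919
python3 - <<'E'
from h import *
s=bot.get_image("scene");t=bot.get_image("top")
cv2.imwrite("pics/c8.png",np.hstack([crop(s,380,230,96,120,4),crop(t,120,190,96,120,4)]))
go(.5,.45,.038,72.6)
E
```

```text
ee_pos: [0.4989, 0.4497, 0.0473]
wrist_force: [-0.4, -2.1, 2.1]
t: 19.68
ee_pos: [0.498, 0.45, 0.0497]
orientation: [-3.106, 0.474, 0.0]
wrist_force: [-0.4, 0.3, 0.7]
grip_width: 0.0921
gripper_force: 0.0
t 19.77 pos [0.498  0.4499 0.0496] tilt [-0. -0. -1.] cur phi -107.4 q [0.56 0.54 1.42 0.   1.18 2.43] F [ 0.1 -0.7 -0.2] w 0.0917
shift in tool axes [ 0.0019 -0.0007  0.0116] roll rad 0.0006 deg 0.0
```

View pics/c8.png

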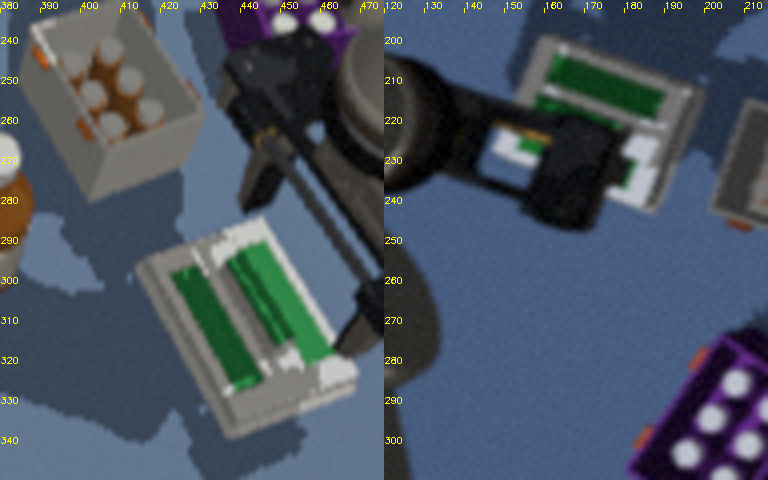

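Run:
```python
from h import *
for a,b in(((200,213),(414,297)),((160,199),(438,339.5)),((188,243),(445,284.5))):print(*tri(a,b),atz("top",a,0),atz("scene",b,0))
```

```text
[ 0.54017496  0.37182033 -0.00397963] 0.0004355325376347189 [0.54005884 0.36997523 0.        ] [0.54185717 0.37290076 0.        ]
[ 0.5801963   0.48687402 -0.0006286 ] 0.0007599309937034483 [0.57963119 0.48719381 0.        ] [0.58108359 0.48640329 0.        ]
[0.45394525 0.40022847 0.00415541] 0.002961108054068931 [0.45593172 0.39949345 0.        ] [0.44900312 0.40148704 0.        ]
```

The green lid lies flat on the bench, centred near (0.517, 0.444): its corner heights come out at -4, -1 and +4 mm. I'll shift along tool x, lower, and regrip it level.

```bash
python3 -m crank '[[0.02,0,0,0.028],[0,0,0.004,0],[0,0,0.004,0],[0,0,0,0]]'|grep -E "pos|wrist"; python3 -m crank '[[0,0,0,0],[0,0,0,0],[0,0,0,0],[0,0,0,0]]' 0.05; python3 -m crank '[[0,0,-0.03,0],[0,0,-0.05,0],[0,0,-0.03,0],[0,0,0,0]]'
python3 - <<'E'
from h import *
go(.4763,.2789,.15,72.6)
for n in("top","scene"):
    im=bot.get_image(n)
    for k in("lid_green_grip","lid_green","tub_rim"):print(k,n,[(np.round(q["pixel"],1).tolist(),round(q["score"],2)) for q in bot.tip_of(k,n)][:3])
E
```

```text
ee_pos: [0.5166, 0.4437, 0.0408]
wrist_force: [-0.3, 0.1, 0.2]
t: 20.78
ee_pos: [0.5173, 0.444, 0.0418]
orientation: [-3.099, 0.518, -0.0]
wrist_force: [0.9, -0.9, 0.7]
grip_width: 0.0541
gripper_force: 0.0
t: 21.28
ee_pos: [0.5191, 0.4451, 0.1553]
orientation: [-3.094, 0.517, -0.008]
wrist_force: [0.7, -0.6, -0.4]
grip_width: 0.05
gripper_force: 0.0
t 21.27 pos [0.5191 0.4451 0.1553] tilt [ 0.006  0.003 -1.   ] cur phi -109.0 q [0.53 0.46 1.31 0.   1.36 2.43] F [ 0.7 -0.6 -0.4] w 0.05
shift in tool axes [0.0135 0.1711 0.0045] roll rad -0.0275 deg -1.6
lid_green_grip top [([320.4, 115.5], 0.73), ([170.8, 221.1], 0.71), ([444.8, 240.3], 0.19)]
lid_green top [([318.4, 109.7], 0.84), ([173.2, 221.4], 0.73)]
tub_rim top [([226.4, 235.6], 0.71), ([204.1, 298.4], 0.68)]
lid_green_grip scene [([443.4, 306.0], 0.73), ([256.1, 270.8], 0.61)]
lid_green scene [([252.8, 260.8], 0.88), ([319.4, 250.8], 0.73), ([443.6, 306.1], 0.55)]
tub_rim scene [([409.5, 247.4], 0.65), ([464.0, 228.3], 0.58)]
```

Run:
```python
from h import *
print(*tri((170.8,221.1),(443.4,306)))
for n,(x0,y0,x1,y1) in(("top",(130,180,215,260)),("scene",(400,270,480,350))):
    im=bot.get_image(n);hsv=cv2.cvtColor(im,cv2.COLOR_BGR2HSV)
    m=cv2.inRange(hsv,(45,80,30),(80,255,255));z=np.zeros_like(m);z[y0:y1,x0:x1]=m[y0:y1,x0:x1]
    k,l,st,c=cv2.connectedComponentsWithStats(z)
    for i in range(1,k):
        if st[i,4]>15:
            b=cv2.boxPoints(cv2.minAreaRect(np.argwhere(l==i)[:,::-1].astype(np.float32)))
            print(n,st[i],np.round(c[i],1),np.round(b,1).tolist())
    ys,xs=np.nonzero(z);print(n,"all",xs.mean(),ys.mean(),len(xs))
```

```text
[0.51480138 0.44136063 0.02391245] 0.000333279715916482
top [160 204  30  16 221] [174.6 211.3] [[159.8000030517578, 210.60000610351562], [162.39999389648438, 202.8000030517578], [189.6999969482422, 211.89999389648438], [187.10000610351562, 219.6999969482422]]
top [161 215  19  10  92] [169.8 219.6] [[160.60000610351562, 218.60000610351562], [162.39999389648438, 214.0], [179.10000610351562, 220.6999969482422], [177.3000030517578, 225.3000030517578]]
top [157 222  26  15 189] [169.6 229. ] [[156.60000610351562, 228.10000610351562], [159.1999969482422, 221.10000610351562], [182.5, 229.8000030517578], [179.8000030517578, 236.8000030517578]]
top all 171.84860557768926 219.48804780876495 502
scene [437 291  26  30 341] [448.7 305.1] [[435.29998779296875, 294.8999938964844], [445.0, 288.8999938964844], [462.70001220703125, 317.6000061035156], [452.8999938964844, 323.6000061035156]]
scene [423 296  23  31 244] [434.1 311.5] [[422.3999938964844, 298.8999938964844], [429.0, 295.1000061035156], [445.79998779296875, 323.8999938964844], [439.20001220703125, 327.79998779296875]]
scene all 442.6307692307692 307.7794871794872 585
```

Run:
```python
from h import *
print("tag1",atz("top",(174.6,211.3),.022),atz("scene",(434.1,311.5),.022),tri((174.6,211.3),(434.1,311.5)))
for z in(.022,.03,.046):print("ridge",z,atz("top",(170.3,219.8),z))
print("tag1 box",[np.round(atz("top",p,.022)[:2],4).tolist() for p in((159.8,210.6),(162.4,202.8),(189.7,211.9),(187.1,219.7))])
# red lid ridge for same ratio
```

```text
tag1 [0.54232202 0.43300322 0.022     ] [0.54337814 0.43595431 0.022     ] (array([0.54222621, 0.43504669, 0.01871781]), np.float64(0.0006931149464080049))
ridge 0.022 [0.51874326 0.44358774 0.022     ]
ridge 0.03 [0.51809296 0.43990386 0.03      ]
ridge 0.046 [0.51679234 0.43253609 0.046     ]
tag1 box [[0.5441, 0.4747], [0.5659, 0.4688], [0.5408, 0.3906], [0.5192, 0.3967]]
```

The lid hasn't moved. The fingertips evidently reach less far than stated, roughly to TCP height, so I'll go lower with the gripper open and watch the force.

```bash
python3 -m crank '[[0,0,0,0],[0,0,0.05,0],[0,0,0.05,0],[0,0,0.01,0],[0,0,0,0]]' 0.0919|grep -E "pos|wrist|width"; python3 -m crank '[[0,0,0.004,0],[0,0,0,0]]'|grep -E "pos|wrist"; python3 -m crank '[[0,0,0.004,0],[0,0,0,0]]'|grep -E "pos|wrist";python3 -m crank '[[0,0,0.003,0],[0,0,0,0]]'|grep -E "pos|wrist"
```

```text
ee_pos: [0.5175, 0.4441, 0.0423]
wrist_force: [0.3, -1.0, -0.4]
grip_width: 0.0917
ee_pos: [0.5183, 0.4446, 0.0395]
wrist_force: [-0.6, -0.0, -0.1]
ee_pos: [0.5171, 0.4438, 0.0336]
wrist_force: [-0.3, 0.3, -0.5]
ee_pos: [0.517, 0.4438, 0.0303]
wrist_force: [0.3, -0.2, -0.5]
```

```bash
python3 -m crank '[[0,0,0,0],[0,0,0,0],[0,0,0,0],[0,0,0,0]]' 0.05; python3 -m crank '[[0,0,-0.01,0],[0,0,-0.02,0],[0,0,0,0]]'
```

```text
t: 23.65
ee_pos: [0.5178, 0.4443, 0.0317]
orientation: [-3.098, 0.518, -0.002]
wrist_force: [-0.2, -0.6, 1.0]
grip_width: 0.0539
gripper_force: 0.5
t: 24.02
ee_pos: [0.5192, 0.4451, 0.0641]
orientation: [-3.095, 0.517, -0.007]
wrist_force: [0.8, -0.4, 0.9]
grip_width: 0.0497
gripper_force: 0.0
```

```bash
python3 -m crank '[[0,0,0.006,0],[0,0,0,0]]'|grep -E "pos|wrist"; python3 -m crank '[[0,0,0.006,0],[0,0,0,0]]'|grep -E "pos|wrist"; python3 -m crank '[[0,0,0.006,0],[0,0,0,0]]'|grep -E "pos|wrist"
python3 - <<'E'
from h import *
for n,(x0,y0,x1,y1) in(("top",(130,180,215,260)),("scene",(400,270,480,350))):
    im=bot.get_image(n);hsv=cv2.cvtColor(im,cv2.COLOR_BGR2HSV)
    m=cv2.inRange(hsv,(45,80,30),(80,255,255));z=np.zeros_like(m);z[y0:y1,x0:x1]=m[y0:y1,x0:x1]
    k,l,st,c=cv2.connectedComponentsWithStats(z)
    for i in range(1,k):
        if st[i,4]>15:print(n,st[i],np.round(c[i],1))
    if n=="scene":
        g=im.max(2)
        for r in range(268,336,3):print(r,"".join("G" if z[r,q] else "#" if g[r,q]<60 else "+" if g[r,q]<110 else "-" if g[r,q]<165 else "." for q in range(405,490)))
E
```

```text
ee_pos: [0.5162, 0.4433, 0.053]
wrist_force: [-0.1, -0.6, -0.4]
ee_pos: [0.5165, 0.4435, 0.0474]
wrist_force: [0.0, -0.7, 0.7]
ee_pos: [0.5168, 0.4437, 0.0419]
wrist_force: [0.4, 0.4, 0.3]
top [161 204  28  16 147] [175.5 210.6]
top [177 229   5   8  23] [179.4 232.8]
scene [437 291  19  26 244] [446.1 301.9]
scene [423 297  23  31 245] [434.2 311.8]
scene [454 314   9   7  43] [458.2 317. ]
268 ++--------------------------+###############################+++++------+++++++++-----
271 +------------------+----------###########################+++#####+++++++-------++++++
274 -----------++++-----------------######+++######++############++++++###############---
277 ---+++++++++++++-----------------+##+#####++####++#++##########################+-----
280 ++++++++++++++++------------------+###############+++####++++###############+----++++
283 ++++++++++++++++-----------------+###########+--+###+#+++##++++++++++++++++++++++----
286 +++++++++++++++------------------+#############+--+####+++###++++++++++++++++++------
289 +++++++++++++++-----------......+########+..-+###+--+####+++#+#++++++++
[... 664 characters left out ...]
+++--+++---GGGGGGGGG---++++GGG####++++++-...--#########+++############
316 ++++++++++++++++++++--++---+GGGGGGGGG---++++G+++-GGGGGGGG-...--##############++####+-
319 +++++++++++++++++++++---+----+GGGGGGGG+---+---....-GGGGGG-....+############++--------
322 +++++++++++++++++++++++--++----GGGGGGGGG--...................-+++++++----------------
325 +++++++++++++++++++++++++--++---+GGGGGGGG+-...................-----------------------
328 ++++++++++++++++++++++++++---+------------............-----..------------------------
331 ++++++++++++++++++++++++++++--++-..----.----..-----..--------------------------------
334 ++++++++++++++++++++++++++++++--+----------..----------------------------------------
```

Run:
```python
from h import *
P=np.array((.5168,.4437,0));x=np.array((.951,-.309+0,0));y=np.array((.326,.945,0))
for z in(.022,.046,.06):
  print(z,"c",proj("scene",P+[0,0,z]),"-y tip",proj("scene",P-y*.032+[0,0,z]),"+y tip",proj("scene",P+y*.032+[0,0,z]), "c -x'15",proj("scene",P-x*.015+[0,0,z]))
print("lid centre ridge top pred",proj("scene",(.517,.4425,.046)), "edge +x top ends",[proj("scene",np.array((.517,.4425,.046))+x*.007+s*y*.032) for s in(1,-1)],"base",[proj("scene",np.array((.517,.4425,.022))+x*.007+s*y*.032) for s in(1,-1)])
im=bot.get_image("top");g=im.max(2);hsv=cv2.cvtColor(im,cv2.COLOR_BGR2HSV);m=cv2.inRange(hsv,(45,80,30),(80,255,255))
for r in range(194,250,2):print(r,"".join("G" if m[r,q] else "#" if g[r,q]<60 else "+" if g[r,q]<110 else "-" if g[r,q]<165 else "." for q in range(135,210)))
```

```text
0.022 c [443.29646247 307.45848541] -y tip [436.64752365 296.49572462] +y tip [450.21200449 318.86082118] c -x'15 [448.32922033 305.44929572]
0.046 c [445.72003659 303.4241033 ] -y tip [438.89652233 292.33124923] +y tip [452.82259238 314.97058974] c -x'15 [450.84187698 301.3902328 ]
0.06 c [447.17789077 300.99729871] -y tip [440.24855104 289.82769496] +y tip [454.39392382 312.62903173] c -x'15 [452.35315292 298.94884706]
lid centre ridge top pred [445.28642646 303.1213703 ] edge +x top ends [array([449.93696174, 315.64750958]), array([436.1090309 , 292.95658302])] base [array([447.37973855, 319.52891129]), array([433.90988769, 297.11383382])]
194 --------------------++++++++++++-+++++++++++++++++++++++++++++++++++++++---
196 -------------------++++++++++++-+++++++++++++++++++++++++++++++++++++++----
198 ##++--------------++++++++++++++++++++++++++++++++++++++++++++++++++++++---
200 ######+-----------++++++----+++++++++++++++++++++++++++++++++++++++++++++++
202 ######++---------+++++++---++----++++++++++++++++++++++++++++++++++++++++++
204 ##########++------++++-.--++GG+++++--++++++++
[... 1090 characters left out ...]
+###########################GGGG-.....-+++-------------++##+
234 -------------------+++####################GGGG-.....-++--------------+++###
236 ------------------------++################+GG-.....-+++-------------++###+#
238 ---------------------------+++###########+........-+++--------------+++####
240 ---------------------------------++#+##+++---.....-++--------------++#####+
242 -------------------------------------------------------------------.--++###
244 -------------------------------------------------------------------------++
246 --------------------------------------------------------------------------+
248 +--------------------------------------------------------------------------
```

The scene print puts the fingertips at about (439,293) and (451,313), higher than the stated pose implies. I'll keep lowering onto the ridge top to measure the tip height by contact.

```bash
python3 -m crank '[[0,0,0.005,0],[0,0,0,0]]'|grep -E "pos|wrist"; python3 -m crank '[[0,0,0.004,0],[0,0,0,0]]'|grep -E "pos|wrist"; python3 -m crank '[[0,0,0.004,0],[0,0,0,0]]'|grep -E "pos|wrist"
```

```text
ee_pos: [0.5168, 0.4437, 0.0371]
wrist_force: [-0.2, -0.4, -0.2]
ee_pos: [0.5169, 0.4437, 0.0332]
wrist_force: [-1.0, -0.6, -0.0]
ee_pos: [0.5177, 0.4442, 0.0316]
wrist_force: [-2.6, -3.1, 8.6]
```

Contact came at TCP z ≈ 0.032, so the tips sit about 14 mm above the reported TCP. I'll raise, open, and go down to TCP z ≈ 0.014.

```bash
python3 -m crank '[[0,0,-0.01,0],[0,0,0,0],[0,0,0,0],[0,0,0,0],[0,0,0,0]]' 0.0919|grep -E "pos|wrist|width"; python3 -m crank '[[0,0,0.015,0],[0,0,0.006,0],[0,0,0,0]]'|grep -E "pos|wrist"; python3 -m crank '[[0,0,0.003,0],[0,0,0.002,0],[0,0,0,0]]'|grep -E "pos|wrist"; python3 -m crank '[[0,0,0,0],[0,0,0,0],[0,0,0,0],[0,0,0,0]]' 0.05
```

```text
ee_pos: [0.517, 0.4438, 0.0393]
wrist_force: [-0.6, -0.2, -0.4]
grip_width: 0.0918
ee_pos: [0.5164, 0.4434, 0.0172]
wrist_force: [0.6, 1.0, 0.5]
ee_pos: [0.5172, 0.4439, 0.0137]
wrist_force: [0.1, 0.3, 0.2]
t: 27.55
ee_pos: [0.5173, 0.4439, 0.0138]
orientation: [-3.099, 0.518, -0.0]
wrist_force: [0.3, -0.6, -0.5]
grip_width: 0.0635
gripper_force: 30.0
```

```bash
python3 -m crank '[[0,0,-0.02,0],[0,0,-0.04,0],[0,0,-0.04,0],[0,0,0,0]]'; python3 -c "
from h import *
go(.4763,.2789,.095,72.6)"
```

```text
t: 28.05
ee_pos: [0.5203, 0.4458, 0.1198]
orientation: [-3.092, 0.517, -0.012]
wrist_force: [0.6, -1.3, -1.8]
grip_width: 0.0637
gripper_force: 30.0
t 28.05 pos [0.5203 0.4458 0.1198] tilt [ 0.009  0.005 -1.   ] cur phi -109.0 q [0.53 0.49 1.34 0.   1.3  2.43] F [ 0.6 -1.3 -1.8] w 0.0637
shift in tool axes [0.0125 0.1723 0.0236] roll rad -0.0274 deg -1.6
```

```bash
python3 -m crank '[[0.0035,0.042,0,-0.027],[0.0035,0.043,0,0],[0.003,0.043,0,0],[0.003,0.042,0,0],[0,0,0,0]]'
python3 - <<'E'
from h import *
bot.get_image("top");go(.4763,.2789,.095,72.6)
for n in("top","scene"):
    im=bot.get_image(n);g=im.max(2);hsv=cv2.cvtColor(im,cv2.COLOR_BGR2HSV);m=cv2.inRange(hsv,(45,80,30),(80,255,255));o=cv2.inRange(hsv,(5,150,120),(18,255,255))
    R0,C0=((200,262),(190,262)) if n=="top" else((212,282),(375,445))
    for r in range(*R0,2):print(r,"".join("G" if m[r,q] else "O" if o[r,q] else "#" if g[r,q]<60 else "+" if g[r,q]<110 else "-" if g[r,q]<165 else "." for q in range(*C0)))
E
```

```text
t: 28.68
ee_pos: [0.476, 0.2759, 0.1123]
orientation: [3.103, -0.48, -0.005]
wrist_force: [0.2, -0.1, -1.3]
grip_width: 0.0634
gripper_force: 30.0
t 28.73 pos [0.4768 0.2773 0.1129] tilt [-0.002 -0.    -1.   ] cur phi -107.5 q [0.31 0.18 1.75 0.   1.21 2.18] F [ 0.2 -0.4 -1.5] w 0.0638
shift in tool axes [-0.001  -0.0014  0.0179] roll rad -0.0023 deg -0.1
200 #+-------------------------+++++++++++++++++++++++++++++++++++++++++++++
202 ##+-----------------------++++++++++++++++++++++++++++++++++++++++++++++
204 ###++--------------------+++++++++++++++++++++++++++++++++++++++++++++++
206 #####+-------------------+++++++++++++++++++++++++++++++++++++++++++++++
208 ######+-----------------++++++++++++++++++++++++++++++++++++++++++++++++
210 ######++-------+++++++--++++++++++++++++++++++++++++++++++++++++++++++++
212 #######++----------+-+++++++++++++++++++++++++++++++++++++++++++++++++++
214 ###########+++---++++++----+++++++++++++++++++++++++++++++++++++++++++++
216 #############+--++GGGGGG++++-----+++++++++++++++++++++++++++++++++++++++
218 ##############+++GGGGGGGGGGGGG++++-----++++++
[... 3569 characters left out ...]
-------------------------
264 ........-++++++++++++++++++-++------++--------------------------------
266 .........-+++++++++++++++++++++---------------------------------------
268 ..........-+++++++++++++++++++++--------------------------------------
270 ..........+++++++++++++++++++++---------------------------------------
272 --......--++++++++++++++++++++----------------------------------------
274 +--------+++++++++++++++++++++-----------+----------------------------
276 ++++--++---++++++++++++++++++-----------------------------------------
278 ++++++--O---++++++++++++++++------------------------------------------
280 ++----O-O-OO-++++++++++++-+-------------------------------------------
```

```bash
python3 -m crank '[[0,0,0.012,0],[0,0,0.01,0],[0,0,0,0],[0,0,0,0]]'|grep -E "pos|wrist"; python3 -c "
from h import *
go(.4763,.2789,.08,72.6)"
```

```text
ee_pos: [0.4776, 0.2783, 0.0916]
wrist_force: [-0.1, 0.3, -1.6]
t 29.32 pos [0.4776 0.2783 0.0916] tilt [-0. -0. -1.] cur phi -107.4 q [0.31 0.21 1.76 0.   1.17 2.18] F [-0.1  0.3 -1.6] w 0.0634
shift in tool axes [-0.0014 -0.0002  0.0116] roll rad -0.0002 deg -0.0
```

```bash
python3 -m crank '[[-0.001,0,0.004,0],[0,0,0.004,0],[0,0,0,0]]'|grep -E "pos|wrist"; python3 -m crank '[[0,0,0.004,0],[0,0,0,0]]'|grep -E "pos|wrist"; python3 -m crank '[[0,0,0.003,0],[0,0,0,0]]'|grep -E "pos|wrist"; python3 -m crank '[[0,0,0.003,0],[0,0,0,0]]'|grep -E "pos|wrist"
```

```text
ee_pos: [0.4763, 0.2783, 0.0832]
wrist_force: [-0.4, 0.4, -0.8]
ee_pos: [0.4764, 0.2783, 0.0793]
wrist_force: [-1.0, -0.1, -0.5]
ee_pos: [0.4764, 0.2785, 0.0765]
wrist_force: [-1.3, 0.9, -0.9]
ee_pos: [0.4767, 0.2786, 0.0738]
wrist_force: [-0.3, -0.0, 0.6]
```

It slid on and is at the catches (TCP z ≈ 0.074). Pressing.

```bash
python3 -m crank '[[0,0,0.004,0],[0,0,0,0]]'|grep -E "pos|wrist"; python3 -m crank '[[0,0,0.004,0],[0,0,0,0]]'|grep -E "pos|wrist"; python3 -m crank '[[0,0,0.003,0],[0,0,0,0]]'|grep -E "pos|wrist"; python3 -m crank '[[0,0,0.003,0],[0,0,0,0]]'
```

```text
ee_pos: [0.4776, 0.2786, 0.0706]
wrist_force: [-0.3, 0.8, 4.1]
ee_pos: [0.4778, 0.2788, 0.0673]
wrist_force: [-3.6, -0.0, 9.2]
ee_pos: [0.4774, 0.279, 0.0656]
wrist_force: [-8.9, -0.2, 18.5]
t: 31.45
ee_pos: [0.4776, 0.2789, 0.0652]
orientation: [3.105, -0.475, 0.002]
wrist_force: [-16.0, -4.1, 35.7]
grip_width: 0.064
gripper_force: 30.0
```

```bash
python3 -m crank '[[0,0,-0.004,0],[0,0,-0.004,0],[0,0,0,0]]'|grep -E "pos|wrist"; python3 -m crank '[[0,0,0,0],[0,0,0,0],[0,0,0,0]]' 0.0919|grep -E "pos|wrist|width"; python3 -m crank '[[0,0,-0.03,0],[0,0,0,0],[0,0,0,0],[0,0,0,0],[0,0,0,0]]' 0.0|grep -E "pos|wrist|width";python3 -m crank '[[0,0,0,0],[0,0,0,0],[0,0,0.008,0],[0,0,0,0]]'|grep -E "pos|wrist|width"
```

```text
ee_pos: [0.4766, 0.2784, 0.0673]
wrist_force: [-0.3, 0.8, 0.3]
ee_pos: [0.4768, 0.2782, 0.0677]
wrist_force: [0.5, -0.2, -0.7]
grip_width: 0.0908
ee_pos: [0.4761, 0.2782, 0.0968]
wrist_force: [0.7, -0.1, -0.4]
grip_width: 0.0436
ee_pos: [0.4759, 0.2782, 0.0886]
wrist_force: [0.8, -0.8, -0.6]
grip_width: 0.0044
```

```bash
python3 -m crank '[[0,0,0.003,0],[0,0,0,0]]'|grep -E "pos|wrist"; python3 -m crank '[[0,0,0.004,0],[0,0,0,0]]'|grep -E "pos|wrist"; python3 -m crank '[[0,0,0.004,0],[0,0,0,0]]'|grep -E "pos|wrist"; python3 -m crank '[[0,0,0.003,0],[0,0,0,0]]'|grep -E "pos|wrist"
```

```text
ee_pos: [0.4765, 0.2784, 0.0864]
wrist_force: [-0.3, 0.7, -0.0]
ee_pos: [0.477, 0.2787, 0.084]
wrist_force: [-2.5, -1.2, 6.0]
ee_pos: [0.4773, 0.2787, 0.0838]
wrist_force: [-14.4, -5.7, 32.0]
ee_pos: [0.4775, 0.2787, 0.0838]
wrist_force: [-23.1, -8.6, 50.2]
```

The lid is rigidly home: contact on the ridge top at TCP z 0.084, as predicted. Lifting off, then checking the red lid with the arm clear of it.

```bash
python3 -m crank '[[0,0,-0.012,0],[0,0,-0.03,0],[0,0,-0.04,0],[0,0,-0.04,0],[0,0,0,0]]' 0.0919|grep -E "pos|wrist"
python3 - <<'E'
from h import *
go(.49,-.306,.15,63)
for n,(x0,y0,x1,y1) in(("top",(405,195,487,275)),("scene",(260,128,308,172))):
    im=bot.get_image(n);b=cv2.split(im)[0]
    m=np.uint8(cv2.inRange(im,(90,90,90),(255,255,255)));
    hsv=cv2.cvtColor(im,cv2.COLOR_BGR2HSV);m=((hsv[...,1]<60)&(hsv[...,2]>90)).astype(np.uint8)
    z=np.zeros_like(m);z[y0:y1,x0:x1]=m[y0:y1,x0:x1]
    k,l,st,c=cv2.connectedComponentsWithStats(z);i=1+np.argmax(st[1:,4])
    pts=np.argwhere(l==i)[:,::-1].astype(np.float32);h=cv2.convexHull(pts)
    q=cv2.approxPolyDP(h,4,True)[:,0];print(n,st[i],"hull4",q.tolist(),"minrect",np.round(cv2.boxPoints(cv2.minAreaRect(pts)),1).tolist())
    for r in range(y0,y1,2):print(r,"".join("." if m[r,c] else "R" if hsv[r,c,1]>150 and (hsv[r,c,0]<8 or hsv[r,c,0]>172) and hsv[r,c,2]>80 else "#" if hsv[r,c,2]<60 else "-" for c in range(x0,x1)))
E
```

```text
ee_pos: [0.479, 0.2792, 0.2015]
wrist_force: [0.3, 0.1, 0.3]
t 34.95 pos [0.479  0.2792 0.2015] tilt [ 0.007  0.002 -1.   ] cur phi -107.4 q [0.31 0.1  1.66 0.   1.38 2.18] F [0.3 0.1 0.3] w 0.0483
shift in tool axes [0.1854 0.5552 0.0502] roll rad 0.167 deg 9.6
top [420 204  57  50 902] hull4 [[476.0, 223.0], [459.0, 253.0], [420.0, 234.0], [434.0, 204.0]] minrect [[418.3999938964844, 233.1999969482422], [434.0, 202.0], [476.3999938964844, 223.1999969482422], [460.79998779296875, 254.39999389648438]]
195 .---------------------------------------------------------------------------------
197 ----------------------------------------------------------------------------------
199 ----------------------------------------------------------------------------------
201 -----------------------RRR--------------------------------------------------------
203 ----------------------RRRRRRR-----------------------------------------------------
205 ---------------------RRRRRR-.......-----------------------------------------------
207 --------------------RRRRRR-...........-----------------------------
[... 3524 characters left out ...]
RRRRR.-----
146 ---......-RRRRR-...----RRRRR-..-RRRRRRRRRR------
148 -----....-RRRRR-........RRRRR-..RRRRRRRRRRR-----
150 ------....-RRRRR........-RRRRR..-RRRRRRRRRRR----
152 -----.....-RRRRR-........-RRRR-..RRRRRRRRRRR----
154 ------...........................-RRRRRRRRRRR.--
156 -------...........................RRRRRRRRRRR---
158 -------..........................-RRRRRRRRRRRR.-
160 --------.........................-RRRRRRRRRRRR--
162 -------------------RRRRRRRRRRRRRRRRRRRRRRRRRRR--
164 --------RRRRRRRRRRRRRRRRRRRRRRRRRRRRRRRRRRR---.-
166 --------RRRRRRRRRRRRRRRRRRRRRR---......---------
168 ---------RRRRRRR----......----------------------
170 ..............-.....----------------------------
```

The red lid's upper edge covers the nest's +x wall, so it is leaning on that wall. Ridge top centre is at about (451,230) in the top view. Going there to regrip.

```bash
python3 - <<'E'
from h import *
for z in(.05,.058):print(atz("top",(451,230),z))
go(.494,-.302,.12,63)
E
python3 -m crank '[[0.018,0.055,0,0],[0.018,0.055,0,0],[0.018,0.055,0,0],[0.018,0.055,0,0],[0.018,0.055,0,0]]'|grep -E "pos"; python3 -m crank '[[0.018,0.055,0,0],[0.018,0.055,0,0],[0.018,0.055,0,0],[0.018,0.055,0,0],[0.018,0.055,0,0]]'|grep -E "pos"; python3 -m crank '[[0,0,0.03,0.167],[0,0,0.04,0],[0,0,0,0]]'; python3 -c "
from h import *
go(.494,-.302,.08,63)"
```

```text
[ 0.49296564 -0.31068415  0.05      ]
[ 0.49251145 -0.30818138  0.058     ]
t 35.05 pos [0.4765 0.2783 0.1972] tilt [-0. -0. -1.] cur phi -107.4 q [ 0.31  0.1   1.67 -0.    1.37  2.18] F [-0.6  0.2 -1. ] w 0.0565
shift in tool axes [0.1905 0.5485 0.0772] roll rad 0.167 deg 9.6
ee_pos: [0.4787, -0.0124, 0.1956]
ee_pos: [0.4825, -0.3014, 0.1954]
t: 36.67
ee_pos: [0.4805, -0.2974, 0.1223]
orientation: [-3.049, 0.732, 0.015]
wrist_force: [-0.6, 0.2, 0.7]
grip_width: 0.0918
gripper_force: 0.0
t 36.67 pos [ 0.4805 -0.2974  0.1223] tilt [-0.008  0.008 -1.   ] cur phi -117.0 q [-0.77  0.21  1.69  0.    1.25  1.27] F [-0.6  0.2  0.7] w 0.0918
shift in tool axes [ 0.0146 -0.0019  0.0421] roll rad -0.0002 deg -0.0
```

```bash
python3 -m crank '[[0.013,0.003,0.03,0],[0,0,0.03,0],[0,0,0.01,0],[0,0,0,0],[0,0,0,0]]'|grep -E "pos|wrist"; python3 -c "
from h import *
go(.4925,-.3085,.028,63)"
```

```text
ee_pos: [0.4948, -0.3096, 0.0595]
wrist_force: [0.6, -0.2, 0.4]
t 37.3 pos [ 0.4948 -0.3096  0.0595] tilt [ 0.002 -0.002 -1.   ] cur phi -117.0 q [-0.77  0.32  1.69  0.    1.12  1.28] F [ 0.6 -0.2  0.4] w 0.0918
shift in tool axes [-0.0026  0.0001  0.0314] roll rad 0.0003 deg 0.0
```

```bash
python3 -m crank '[[-0.002,0,0.015,0],[0,0,0.008,0],[0,0,0,0]]'|grep -E "pos|wrist"; python3 -m crank '[[0,0,0.004,0],[0,0,0.003,0],[0,0,0,0]]'|grep -E "pos|wrist"; python3 -m crank '[[0,0,0,0],[0,0,0,0],[0,0,0,0],[0,0,0,0]]' 0.05
```

```text
ee_pos: [0.4913, -0.3072, 0.0334]
wrist_force: [-0.3, 0.1, -0.9]
ee_pos: [0.492, -0.3078, 0.0275]
wrist_force: [-0.5, -0.4, -0.5]
t: 38.55
ee_pos: [0.4922, -0.3079, 0.0278]
orientation: [-3.055, 0.734, -0.0]
wrist_force: [1.1, 0.5, 0.5]
grip_width: 0.0634
gripper_force: 30.0
```

```bash
python3 -m crank '[[0,0,-0.015,0],[0,0,-0.015,0],[-0.01,0,0,0],[-0.009,0.001,0,0],[0,0,0,0]]'|grep -E "pos|wrist"; python3 -m crank '[[0,0,0.01,0],[0,0,0.01,0],[0,0,0,0]]'|grep -E "pos|wrist"; python3 -m crank '[[0,0,0.006,0],[0,0,0.004,0],[0,0,0,0]]'|grep -E "pos|wrist"; python3 -m crank '[[0,0,0.004,0],[0,0,0.003,0],[0,0,0,0]]'|grep -E "pos|wrist"
```

```text
ee_pos: [0.4735, -0.2993, 0.057]
wrist_force: [0.0, 0.6, -1.0]
ee_pos: [0.4738, -0.2993, 0.0359]
wrist_force: [-0.2, -0.1, -0.6]
ee_pos: [0.4748, -0.3002, 0.0278]
wrist_force: [0.1, 0.3, -0.3]
ee_pos: [0.4782, -0.3021, 0.0237]
wrist_force: [4.9, 1.2, 8.8]
```

```bash
python3 -m crank '[[0,0,0.004,0],[0,0,0,0]]'|grep -E "pos|wrist"; python3 -m crank '[[0,0,-0.004,0],[0,0,0,0],[0,0,0,0]]' 0.0919|grep -E "pos|wrist|width"; python3 -m crank '[[0,0,-0.03,0],[0,0,-0.05,0],[0,0,-0.06,0],[0,0.05,0,0],[0,0.05,0,0]]'|grep -E "pos|wrist"; python3 -m crank '[[0,0.055,0,0],[0,0.055,0,0],[0,0,0,0]]'|grep -E "pos|wrist"
cat > chk.py <<'E'
from h import *
for n,(x0,y0,x1,y1) in(("top",(405,195,487,275)),("scene",(258,128,308,172))):
    im=bot.get_image(n);hsv=cv2.cvtColor(im,cv2.COLOR_BGR2HSV);m=((hsv[...,1]<60)&(hsv[...,2]>90)).astype(np.uint8)
    z=np.zeros_like(m);z[y0:y1,x0:x1]=m[y0:y1,x0:x1]
    k,l,st,c=cv2.connectedComponentsWithStats(z);i=1+np.argmax(st[1:,4])
    pts=np.argwhere(l==i)[:,::-1].astype(np.float32)
    print(n,st[i],cv2.approxPolyDP(cv2.convexHull(pts),4,True)[:,0].tolist(),np.round(cv2.boxPoints(cv2.minAreaRect(pts)),1).tolist())
    for r in range(y0,y1,2):print(r,"".join("." if m[r,c] else "R" if hsv[r,c,1]>150 and (hsv[r,c,0]<8 or hsv[r,c,0]>172) and hsv[r,c,2]>80 else "#" if hsv[r,c,2]<60 else "-" for c in range(x0,x1)))
E
python3 chk.py
```

```text
ee_pos: [0.4799, -0.3032, 0.0209]
wrist_force: [8.5, 0.1, 10.6]
ee_pos: [0.474, -0.2997, 0.02]
wrist_force: [-0.4, -0.3, -0.1]
grip_width: 0.0905
ee_pos: [0.429, -0.3902, 0.1614]
wrist_force: [-0.5, -0.4, 0.1]
ee_pos: [0.3769, -0.4899, 0.1598]
wrist_force: [0.4, 0.6, -0.9]
top [417 212  55  48 789] [[471.0, 230.0], [459.0, 259.0], [417.0, 240.0], [431.0, 212.0]] [[416.29998779296875, 240.8000030517578], [431.20001220703125, 210.1999969482422], [473.0, 230.39999389648438], [458.1000061035156, 261.1000061035156]]
195 .---------------------------------------------------------------------------------
197 ----------------------------------------------------------------------------------
199 ----------------------------------------------------------------------------------
201 -----------------------RRR--------------------------------------------------------
203 ----------------------RRRRRRRR----------------------------------------------------
205 ---------------------RRRRRRRRRRRRR------------------------------------------------
207 -------------------#RRRRRRRRRRRRRRRRRR-------------------
[... 3638 characters left out ...]
R-...-RRRRR-..R---.-RRRRR-..-RRRRRR-----
148 -------RRRRR....RRRRRR........-RRRRR-..RRRR-R-----
150 -------RRRRR-...-RRRRR-........RRRRR-..-RRRRRR----
152 -------RRRRR-...-RRRRR-........-R----...-RRRRR----
154 --------RRRRR-...-RR---.................-RRRRRR---
156 --------RRRRR-...........................RRRRRRR--
158 ---------RRRRR-..........................-RRRRRR--
160 ---------RRRRR-....................------RRRRRRR--
162 ---------RRRRRR.......-------RRRRRRRRRRRRRRRRRRR--
164 ----------RRRRRRRRRRRRRRRRRRRRRRRRRRRRRRRRRRRR--.-
166 ----------RRRRRRRRRRRRRRRRRRRRRR--.......---------
168 ----------RRRRRRRRR---......----------------------
170 ................-....-----------------------------
```

```bash
cat > lv.py <<'E'
from h import *
def comps(n,box,kind):
    im=bot.get_image(n);h=cv2.cvtColor(im,cv2.COLOR_BGR2HSV);x0,y0,x1,y1=box
    m=cv2.inRange(h,(45,80,30),(80,255,255)) if kind=="g" else ((h[...,1]>110)&((h[...,0]<10)|(h[...,0]>170))).astype(np.uint8)
    z=np.zeros_like(m);z[y0:y1,x0:x1]=m[y0:y1,x0:x1];k,l,st,c=cv2.connectedComponentsWithStats(z,connectivity=4)
    return [(int(st[i,4]),np.round(c[i],1).tolist(),np.round(cv2.boxPoints(cv2.minAreaRect(np.argwhere(l==i)[:,::-1].astype(np.float32))),1).tolist()) for i in range(1,k) if 25<st[i,4]<700]
for n,b,k in(("top",(190,195,262,265),"g"),("scene",(375,205,445,275),"g"),("top",(405,195,487,275),"r"),("scene",(258,128,308,172),"r")):
    print(n,k)
    for c in comps(n,b,k):print("  ",c)
T=[(431,211.5),(472.5,230),(458.5,260),(417,240.5)];S=[(273,162),(269,137.5),(293,134),(298,159)]
for a,b in zip(T,S):print(np.round(tri(a,b)[0],4),round(tri(a,b)[1],4))
E
python3 lv.py
```

```text
top g
   (251, [227.0, 225.1], [[211.3000030517578, 224.10000610351562], [213.8000030517578, 216.60000610351562], [242.89999389648438, 226.3000030517578], [240.39999389648438, 233.8000030517578]])
   (127, [221.4, 233.8], [[209.1999969482422, 232.39999389648438], [210.89999389648438, 227.3000030517578], [233.6999969482422, 234.89999389648438], [232.0, 240.0]])
   (252, [220.5, 243.6], [[204.5, 242.5], [207.0, 235.0], [236.39999389648438, 244.8000030517578], [233.89999389648438, 252.3000030517578]])
scene g
   (264, [414.8, 242.6], [[402.3999938964844, 234.10000610351562], [410.8999938964844, 228.39999389648438], [427.70001220703125, 253.5], [419.20001220703125, 259.20001220703125]])
   (191, [401.0, 249.0], [[390.29998779296875, 238.39999389648438], [396.20001220703125, 234.6999969482422], [411.3999938964844, 259.1000061035156], [405.5, 262.79998779296875]])
top r
   (399, [449.3, 229.9], [[431.20001220703125, 229.60000610351562], [437.6000061035156, 216.8000030517578], [465.6000061035156, 230.8000030517578], [459.20001220703125, 243.60000610351562]])
   (235, [442.1, 243.7], [[426.3999938964844, 240.1999969482422], [429.79998779296875, 233.39999389648438], [457.79998779296875, 247.39999389648438], [454.3999938964844, 254.1999969482422]])
scene r
   (681, [283.9, 150.0], [[261.6000061035156, 134.60000610351562], [301.29998779296875, 128.5], [306.70001220703125, 163.60000610351562], [267.0, 169.6999969482422]])
   (82, [290.0, 144.6], [[285.29998779296875, 138.10000610351562], [290.5, 136.60000610351562], [294.6000061035156, 151.0], [289.3999938964844, 152.5]])
   (87, [276.0, 146.7], [[271.79998779296875, 139.8000030517578], [277.29998779296875, 138.6999969482422], [280.29998779296875, 153.5], [274.70001220703125, 154.6999969482422]])
[ 0.546  -0.2718  0.0111] 0.0011
[ 0.4937 -0.3737  0.0255] 0.0013
[ 0.4149 -0.3339  0.0255] 0.0012
[ 0.4672 -0.2328  0.0065] 0.0009
```

Run:
```python
from h import *
for n,a,b in(("red+x",(450,226.9),(276,146.7)),("red-x",(442.1,243.7),(290,144.6)),("green+x",(227,225.1),(401,249)),("green-x",(220.5,243.6),(416.4,242.9))):
    p,e=tri(a,b);print(n,np.round(p,4),round(e,4))
print("green ctr",atz("top",(223.75,234.35),.074),"red ctr",atz("top",(446.05,235.3),.025))
# predicted separations of tags if flat, top view px, red
r=np.linalg.norm(atz("top",(450,226.9),.025)-atz("top",(442.1,243.7),.025));g=np.linalg.norm(atz("top",(227,225.1),.074)-atz("top",(220.5,243.6),.074));print("sep",r,g)
print("nest inner corners ref: lid-to-wall; robot",bot.observe()["t"])
```

```text
red+x [ 0.5024 -0.3156  0.0265] 0.0002
red-x [ 0.4577 -0.293   0.0267] 0.0004
green+x [0.501  0.271  0.0713] 0.0008
green-x [0.4539 0.2849 0.072 ] 0.0003
green ctr [0.47744119 0.27703744 0.074     ] red ctr [ 0.48025197 -0.30495499  0.025     ]
sep 0.04993949386573984 0.049981455925627215
nest inner corners ref: lid-to-wall; robot 42.225
```

Both lids measure level: red tags at 26.5 and 26.7 mm, green tags at 71.3 and 72.0 mm. Red is centred in the nest, green on the tub, and the arm is clear.

```bash
python3 -c "
from workcell import bot
print(bot.hand_in())"
```

```text
the job is handed in; nothing more can be done
None
```

I handed the job in at about 42 s: the green lid is pressed home and level on the tub, and the red lid lies flat and centred in the reject nest (camera and force checks); no verdict came back, and I didn't re-measure the bottles, jar and rack at the end.

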